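# Close the board holder onto a circuit board

## Task

A green circuit board lies on the rails of the board holder. Press down the yellow release plate in the middle of the black sliding jaw to free its brake and, keeping it pressed, push the jaw along the rails until it meets the red stop, so that the board sits squarely with one end under the lip of each jaw; then let the plate spring up so that the brake grips again. Use the fingertips only: do not force the jaw while its brake is on, do not touch or lift the board itself, and leave the tools around the holder alone.

Things in the scene. Friction and masses are not known exactly. Their poses are not given: they have to be found in the camera images.
- board_holder: Circuit-board holder, fixed to the bench: grey base 112 x 250 mm, two aluminium rails (tops 40 mm above the bench) along its own y, black fixed jaw at +y, tail block at -y, up to 64 mm high. Origin on the bench on the rails' middle line; z up. The sliding jaw closes toward +y. The fixed jaw's groove ends at y = +90 mm; its lip covers the last 3 mm.
- jaw (a joint): Position of the black sliding jaw (78 mm wide across the rails) in m: 0 = fully back, 0.060 = against the red stop (a hard end). It grows as the jaw moves along the holder's +y. A spring brake holds it: with the release plate up a push of 10 N does not move it; with the plate pressed 1 mm or more only about 1 to 2 N are needed.
- release (a joint): Depression of the yellow release plate in m: 0 = up, brake gripping; 0.005 = fully down (a hard end). Pressing starts to move it at about 8 N and 0.005 takes about 9 N; it springs back up when let go.
- plate_top (a point): Centre of the top of the yellow release plate (46 mm across the rails, 36 mm along them), 50 mm above the bench when up; it moves with the jaw and with the pressing. Its spring acts straight up.
- jaw_upright (a point): Middle of the top edge, 64 mm above the bench, of the black upright wall on the sliding jaw just beyond the plate. Its vertical rear face, which a fingertip standing on the plate can push toward the holder's +y, stands 20 mm from the plate's centre and 14 mm above the plate.
- stop_mark (a point): Top rear edge, with a white line, of the red stop clamped to the holder's -x side rail, 36 mm from the holder's middle line and 45 mm above the bench: the sliding jaw ends here.
- board: Green circuit board, 52 mm across the rails, 85 mm along them, 2 mm thick, with tall parts to 18 mm, loose, 40 g. Origin under its middle, 4 mm below the board's underside; its own y axis runs along the rails. It lies on the rails, a few mm short of the fixed jaw; the sliding jaw pushes it the rest. Home is 47 mm from the holder's origin along the holder's y.
- screwdriver: Yellow-handled screwdriver, 27 x 183 x 23 mm, loose on the bench: leave alone. Origin under its middle.
- battery_pack: Blue battery pack with leads, 35 x 166 x 28 mm, loose on the bench: leave alone. Origin under its middle.
- hex_keys: Red folding hex key set, 22 x 90 x 18 mm, loose on the bench: leave alone. Origin under its middle.
Things that resemble listed ones, but are neither listed nor needed, are in the scene too. What is meant by the board is not orange or pink, and is the smaller of those in its own colour.

How it is judged:
By the outcome, as a careful person would: the job done as asked, in the order asked, and still so for the second after the job is handed in, with the robot touching nothing.
It also fails if it takes over 32 s, if anything falls off the work surface, if the arm or the gripper's body presses on something with over 40 N, if the wrist force passes 120 N, or if a joint passes its speed limit or range.

## Robot

A 6-joint arm with a two-finger parallel gripper is mounted at the origin on a cart in front of the work surface, level with it; the furniture and walls round the work are solid. World frame = base frame: x ahead of the robot, y to its left, z up, the work surface at z = 0. Lengths are in m, angles in rad, forces in N, time in s.
With the tool pointing down it reaches from about 0.3 to 0.775 m from the base axis. Payload 14.6 kg.
Tool frame: the origin (TCP) lies at the centre of the arm's flange, where the gripper is bolted on; the fingertips stand 199 mm ahead of it and the grasp point (between the pads) lies 180 mm ahead of it; z points along the fingers, y is the line along which they close (so a half turn about z gives the same grasp; the last joint's range is limited). The gripper opens to 94 mm and grips with 3 to 60 N. Pads are 16 mm wide; open, the fingers measure 119 mm over their backs; the gripper's body (75 mm by 177 mm) begins 78 mm behind the grasp point.
Start: joints at [1.179, 0.3, 1.521, -0, 1.321, -0.067], TCP at [0.176, 0.521, 0.405] pointing down, gripper open.
Joint ranges: [-3.03, 3.03], [-0.79, 2.21], [0.23, 2.52], [-1.04, 4.18], [0, 3.07], [-2.55, 2.55]. Speed limits (rad/s): [2.22, 2.22, 2.57, 3.14, 3.14, 3.14].

## Interface

Orientations are given as [roll, pitch, yaw] about the fixed x, y, z axes, in that order (R = Rz(yaw) Ry(pitch) Rx(roll)).
In Python, from station import ctrl gives the robot as it stands. The module is installed in compiled form; this text tells all that it offers.
- The arm moves only by the tool servo_tool, never from a script. Its argument "motion" is a list of rows, each a list of 5 numbers: the closure, from 0 (fully open) to 1 (shut), then the shift along the world's x, y, z in cm, then the turn about the world's z in degrees. A call has 1 to 20 rows; each row is the pose to reach, as a shift and turn from the pose commanded when the call began; what a row does not reach only later rows make up. A row lasts 1/8 s, in which the tool goes at most 62.5 mm and 10.7 degrees, less where a joint would pass 70% of its speed; a pose out of reach is approached as far as the arm can. A call with a gripper value outside its range is refused whole. The fingers move at their own pace and stop on an object; "squeeze" is the grip in N (left out, the last holds). Time passes only in rows, so rows that repeat a pose let the fingers close. It gives the time, the measured TCP pose, the force, the opening and the grip force at its end, in the units of the state.
- ctrl.get_obs(): the state, without advancing time (a new reading comes with each control period).
- ctrl.camera(name): name is "scene" or "side" or "wrist"; returns a dict with "image" (400x640x3 uint8, red, green, blue), "fx", "fy", "cx", "cy" (pixels), "camera_from_world" (4x4, takes a point from world to camera coordinates); the wrist camera has in their place "hand_eye" (4x4, takes a point from camera to tool coordinates, whose origin is the TCP and whose axes are the flange's). Camera axes: x right, y up, looking along -z (the intrinsics and any distortion apply to the point x, -y, -z); pixel columns grow to the right and rows downward; lengths in m; the calibration is good to about 2 mm. The wrist camera is an equidistant fisheye: a pixel r from the principal point sees the ray r / f radians off the axis. A picture is of the moment at which its call begins: read the wrist's pose just before it. There is no depth.
- ctrl.hand_in(): hands the job in; it is judged then, once.
The state is a dict: "time_s": time; "qpos": joint angles; "joint_vel": joint speeds; "tau": joint torques, N m; "ee_pos": TCP position; "eef_rot": TCP orientation; "force": force on the tool from outside, world axes, zero at the start; "moment": the same for the moment, N m; "grip_width": finger opening in m; "grip_force": force on a finger pad.
Only numpy, scipy, OpenCV 4.12 (cv2) and the standard library are available. Lean on these libraries where they do the work, as an engineer would, in place of code of your own. Each camera call takes 0.05 s, during which the arm holds its last target. There are 200 camera calls.

## Working session

There is one attempt and no reset: what is moved stays moved. The work goes in short steps, Python scripts to look and compute and a tool call to move; the robot and the scene stay as the last step left them, time stands still between calls to the robot, and variables do not carry over. Pictures are saved under pics/ and viewed, at most 10 in all, crops included, and the job is handed in when it is done.

Besides the shell and the picture viewer there is one more tool, called as name([rows], argument=value, ...), one row to a line, values as JSON. servo_tool: Moves the arm, as the interface text tells. Its arguments: {"type":"object","properties":{"motion":{"type":"array","items":{"type":"array","items":{"type":"number"}}},"squeeze":{"type":"number"}},"required":["motion"]}

```bash
mkdir -p pics; python3 - <<'E'
from station import ctrl
import cv2,pickle
o=ctrl.get_obs();d={'o':o}
for n in("scene","side","wrist"):
    c=ctrl.camera(n);d[n]=c;cv2.imwrite(f"pics/{n}0.png",c["image"][...,::-1])
    print(n,c["fx"],c["fy"],c["cx"],c["cy"],c.get("camera_from_world",c.get("hand_eye")))
pickle.dump(d,open("d0.pkl","wb"))
print(o)
E
```

```text
scene 438.7668283081371 438.7668283081371 317.1179381030469 205.24963676035003 [[-0.80255519 -0.59648144 -0.01072648  0.47942077]
 [ 0.42650764 -0.58624461  0.68877318 -0.17697517]
 [-0.41712875  0.54820357  0.72489755 -1.41761333]
 [ 0.          0.          0.          1.        ]]
side 404.8919442488961 404.8919442488961 322.541384457772 193.63154437754622 [[ 0.9406561  -0.3391133  -0.01297154 -0.44731028]
 [ 0.20740863  0.54423025  0.81289304 -0.22595999]
 [-0.26860334 -0.76734321  0.58226853 -1.11457878]
 [ 0.          0.          0.          1.        ]]
wrist 309.70691628693146 309.70691628693146 325.6769230377427 201.16324529193992 [[-2.57359862e-04  9.70391168e-01  2.41538639e-01  6.95543008e-02]
 [ 9.99999837e-01  1.26526314e-04  5.57177112e-04 -1.10313252e-03]
 [ 5.10118755e-04  2.41538743e-01 -9.70391042e-01  1.96137604e-02]
 [ 0.00000000e+00  0.00000000e+00  0.00000000e+00  1.00000000e+00]]
{'time_s': 0.0, 'qpos': array([ 1.17938484e+00,  3.00453719e-01,  1.52159795e+00, -4.38150400e-06,
        1.32067913e+00, -6.66072711e-02]), 'joint_vel': array([-0.00068992, -0.0001666 ,  0.00121801, -0.00019618,  0.0012835 ,
       -0.00075636]), 'tau': array([-1.53609737e-03, -5.31808591e+01, -3.52742708e+01,  7.08619715e-02,
        2.43789976e-02, -5.28445878e-05]), 'ee_pos': array([0.17551005, 0.52120462, 0.40408859]), 'eef_rot': array([-3.14045675e+00, -7.15183886e-05,  2.81678949e+00]), 'force': array([ 0.16975241, -0.02925037, -0.60807402]), 'moment': array([ 0.00264113, -0.0379317 , -0.00193119]), 'grip_force': 0.0, 'grip_width': 0.09383797319526146}
```

View pics/scene0.png

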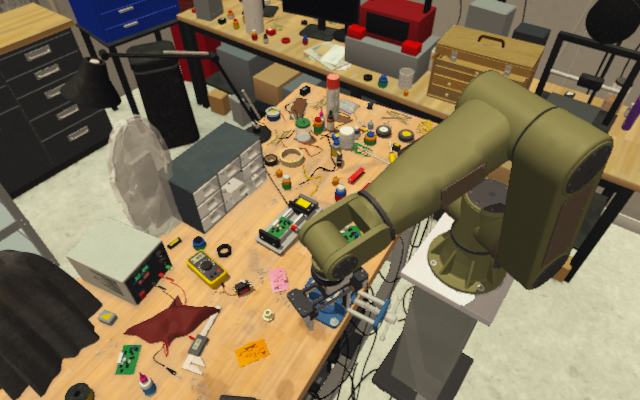

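View pics/wrist0.png

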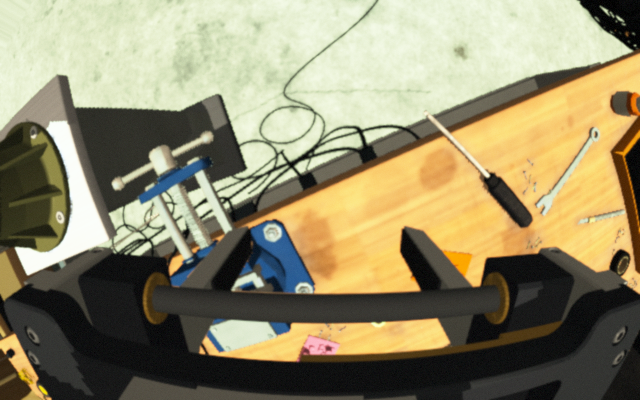

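View pics/side0.png

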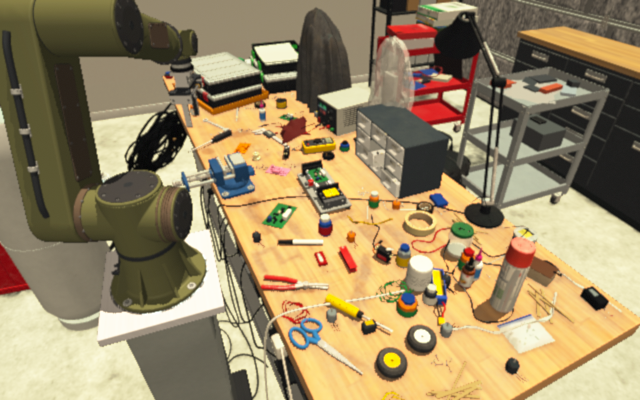

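The holder is at scene (290,222) and side (322,187). Green boards: one in the holder, a loose one at scene (350,232) / side (280,215), and another at scene (128,360). The one on the rails fits the description. I'll confirm it in an enlarged crop.

```bash
python3 - <<'E'
import cv2,numpy as np
a=cv2.imread("pics/scene0.png")[185:260,245:335];b=cv2.imread("pics/side0.png")[155:225,280:365]
r=lambda i:cv2.resize(i,(400,560*0+int(i.shape[0]*400/i.shape[1])),interpolation=cv2.INTER_CUBIC)
a=r(a);b=r(b);h=min(len(a),len(b));print(a.shape,b.shape)
cv2.imwrite("pics/crop0.png",np.hstack([a[:h],b[:h]]))
E
```

```text
(333, 400, 3) (329, 400, 3)
```

View pics/crop0.png

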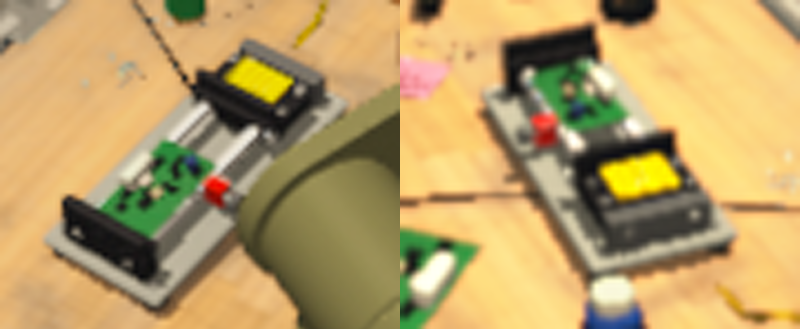

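The crop confirms it. The green board sits on the rails between the black jaws, with the yellow plate and the red stop visible. Next I'll measure the plate, the board and the holder's direction.

```bash
cat >h.py <<'E'
import numpy as np,cv2
def ray(c,u,v):
    M=np.array(c["camera_from_world"]);R=M[:3,:3];o=-R.T@M[:3,3]
    d=R.T@np.array([(u-c["cx"])/c["fx"],-(v-c["cy"])/c["fy"],-1]);return o,d
def plane(c,u,v,z):
    o,d=ray(c,u,v);return o+d*(z-o[2])/d[2]
def tri(A):
    P=[np.eye(3)-np.outer(d,d)/(d@d) for o,d in A]
    return np.linalg.solve(sum(P),sum(p@o for p,(o,d) in zip(P,A)))
def blob(img,box,lo,hi):
    x0,y0,x1,y1=box;h=cv2.cvtColor(np.ascontiguousarray(img[y0:y1,x0:x1]),cv2.COLOR_RGB2HSV)
    m=cv2.inRange(h,lo,hi);n,l,s,c=cv2.connectedComponentsWithStats(m)
    k=1+np.argmax(s[1:,4]);return c[k]+[x0,y0],s[k,4],np.argwhere(l==k)[:,::-1]+[x0,y0]
COL={'yellow':((24,150,120),(34,255,255)),'green':((45,100,40),(85,255,255)),'red':((0,180,100),(8,255,255))}
E
python3 - <<'E'
from h import *;import pickle
d=pickle.load(open("d0.pkl","rb"))
box={'scene':(250,190,330,255),'side':(299,158,352,214)}
for n,z in(('yellow',.05),('green',.042),('red',.045)):
    A=[]
    for c in('scene','side'):
        p,a,pts=blob(d[c]['image'],box[c],*COL[n]);A.append(ray(d[c],*p))
        w=np.array([plane(d[c],*q,z)[:2] for q in pts]);r=cv2.minAreaRect((w*1000).astype(np.float32))
        print(n,c,p.round(1),a,plane(d[c],*p,z).round(4),r)
    print(n,'tri',tri(A).round(4))
# jaw edges in crop px -> full
S=lambda x,y:(245+x/4.444,185+y/4.444);D=lambda x,y:(280+(x-400)/4.706,155+y/4.706)
for n,s,e,z in(('fixed L top',(65,198),(595,28),.064),('fixed R top',(155,247),(505,42),.064)):
    print(n,plane(d['scene'],*S(*s),z).round(4),plane(d['side'],*D(*e),z).round(4))
for n,s,z in(('base',(160,308),0.0),('base',(48,238),0.0)):print(n,plane(d['scene'],*S(*s),z).round(4))
for s in((485,92),(588,272),(733,236)):print('base side',plane(d['side'],*D(*s),.01).round(4))
E
```

```text
yellow scene [302.8 202.4] 93 [0.5533 0.1425 0.05  ] ((553.8758544921875, 142.3106231689453), (46.32706069946289, 31.49386978149414), 1.9931515455245972)
yellow side [330.6 191.8] 115 [0.5552 0.1403 0.05  ] ((554.9686279296875, 140.58084106445312), (49.298492431640625, 44.8541259765625), 1.1376467943191528)
yellow tri [0.5549 0.1414 0.0488]
green scene [279.9 227.6] 212 [0.5483 0.2739 0.042 ] ((550.3348388671875, 270.69793701171875), (46.61799240112305, 85.96839904785156), 4.249913692474365)
green side [316.9 175.5] 134 [0.5491 0.2619 0.042 ] ((549.096923828125, 266.2223205566406), (45.7082633972168, 92.27371978759766), 8.374284744262695)
green tri [0.5519 0.2703 0.0362]
red scene [292.8 227.4] 22 [0.5122 0.2495 0.045 ] ((511.4873352050781, 249.4668426513672), (13.364439010620117, 22.23520278930664), 38.610408782958984)
red side [310.4 182.2] 20 [0.5125 0.2249 0.045 ] ((510.8550720214844, 224.10260009765625), (31.26405906677246, 13.932382583618164), 71.3883285522461)
red tri [0.5183 0.2421 0.0332]
fixed L top [0.583  0.3328 0.064 ] [0.5858 0.3153 0.064 ]
fixed R top [0.4998 0.3292 0.064 ] [0.5144 0.3206 0.064 ]
base [0.4967 0.3344 0.    ]
base [0.6086 0.3336 0.    ]
base side [0.5014 0.3394 0.01  ]
base side [0.5009 0.0949 0.01  ]
base side [0.6105 0.0972 0.01  ]
```

Holder: yaw about 0, middle line at x≈0.554, plate at about (0.554, 0.141, 0.050). The base corners span 112 mm by about 240 mm, which matches the given size. I'll move above the plate with the fingers closed and the closing line across the rails.

servo_tool([
  [0.3,3,-3,0,-6],
  [0.6,6,-6,0,-12],
  [1,9,-9.5,0,-18],
  [1,12.5,-13,0,-24],
  [1,16,-16.5,0,-30],
  [1,19,-20,0,-36],
  [1,22.5,-23,0,-42],
  [1,25.5,-26,0,-48],
  [1,28.5,-29.5,0,-54],
  [1,32,-33,0,-60],
  [1,35,-36,0,-66],
  [1,37.9,-39,0,-71.4],
  [1,37.9,-39,-4,-71.4],
  [1,37.9,-39,-8,-71.4],
  [1,37.9,-39,-8,-71.4],
  [1,37.9,-39,-8,-71.4],
])

```text
time_s: 2.15
ee_pos: [0.5548, 0.1314, 0.3263]
eef_rot: [3.14, -0.0, 1.571]
force: [-0.7, -0.4, 0.4]
grip_width: 0.0003
grip_force: 0.0
```

```bash
python3 - <<'E'
from station import ctrl
import cv2,pickle
o=ctrl.get_obs();d={'o':o}
for n in("scene","side","wrist"):
    c=ctrl.camera(n);d[n]=c;cv2.imwrite(f"pics/{n}1.png",c["image"][...,::-1])
pickle.dump(d,open("d1.pkl","wb"))
print({k:o[k] for k in('time_s','qpos','ee_pos','eef_rot','force','grip_width')})
E
```

```text
{'time_s': 2.15, 'qpos': array([1.68314467e-01, 4.17996635e-01, 1.55086123e+00, 2.30743519e-05,
       1.17101816e+00, 1.68261239e-01]), 'ee_pos': array([0.55480398, 0.13139964, 0.32627559]), 'eef_rot': array([ 3.13990383e+00, -3.08450859e-04,  1.57084085e+00]), 'force': array([-0.70951164, -0.35622853,  0.39023901]), 'grip_width': 0.0003000220699623133}
```

View pics/wrist1.png

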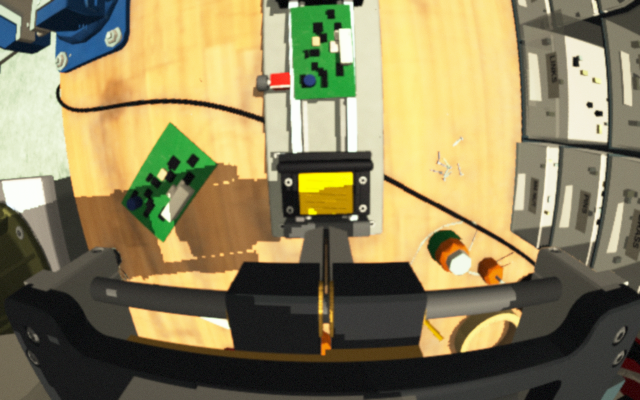

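The wrist view shows the holder upright in the image (+y up). The plate is at (327,194), the jaw wall at rows 155-170, the red stop at (280,81), and the board spans rows 5-98. I'll cast these pixels to their known heights.

```bash
cat >>h.py <<'E'
from scipy.spatial.transform import Rotation as Ro
def wp(d,u,v,z):
    c=d['wrist'];o=d['o'];q=np.array([(u-c['cx']),(v-c['cy'])]);r=np.hypot(*q);t=r/c['fx'];q=q/max(r,1e-9)
    ray=np.array([np.sin(t)*q[0],-np.sin(t)*q[1],-np.cos(t)]);H=np.array(c['hand_eye']);R=Ro.from_euler('xyz',o['eef_rot']).as_matrix()
    o3=R@H[:3,3]+o['ee_pos'];w=R@H[:3,:3]@ray;return o3+w*(z-o3[2])/w[2]
def rect(d,box,n,z):
    p,a,pts=blob(d['wrist']['image'],box,*COL[n]);w=np.array([wp(d,*q,z)[:2]*1000 for q in pts],np.float32)
    return cv2.minAreaRect(w),w.min(0),w.max(0)
E
python3 - <<'E'
from h import *;import pickle
d=pickle.load(open("d1.pkl","rb"))
print('plate',rect(d,(285,150,370,225),'yellow',.05))
print('board',rect(d,(285,0,362,110),'green',.042))
print('red',rect(d,(265,65,300,95),'red',.045))
for n,u,v,z in(('wall L top rear',278,172,.064),('wall R top rear',373,172,.064),('wall L top front',278,155,.064),('wall R top front',373,153,.064),('baseL',264,20,.01),('baseL',266,225,.01),('baseR',384,20,.01),('baseR',382,225,.01)):print(n,wp(d,u,v,z).round(4))
g=cv2.cvtColor(d['wrist']['image'],cv2.COLOR_RGB2GRAY)
print(g[145:180,310]);print(g[145:180,360])
E
```

```text
plate (((554.4136352539062, 152.80714416503906), (45.79975891113281, 17.11292839050293), 0.9339467287063599), array([531.6088 , 144.15439], dtype=float32), array([577.3447 , 161.33824], dtype=float32))
board (((552.0337524414062, 266.8749694824219), (50.90699005126953, 85.9056167602539), 3.6367886066436768), array([525.15045, 223.70436], dtype=float32), array([579.8879 , 309.83252], dtype=float32))
red (((516.6213989257812, 240.8946075439453), (15.516942977905273, 9.380704879760742), 3.898588180541992), array([509.12537, 236.14978], dtype=float32), array([524.4508 , 245.66634], dtype=float32))
wall L top rear [0.5171 0.1636 0.064 ]
wall R top rear [0.5928 0.1636 0.064 ]
wall L top front [0.5174 0.1772 0.064 ]
wall R top front [0.5924 0.1788 0.064 ]
baseL [0.4952 0.3077 0.01  ]
baseL [0.4942 0.1011 0.01  ]
baseR [0.6119 0.3075 0.01  ]
baseR [0.6126 0.1011 0.01  ]
[214 216 216 216 217 205 159  88  46  46  47  46  48  45  37  24  11  24
  33  40  47  47  46  36  36  31  34  85 172 215 223 224 224 224 221]
[219 219 220 220 212 185 130  70  55  52  58  57  56  42  23  19  26  39
  48  55  52  46  39  35  30  25  29  43  44  44  51  87 158 194 212]
```

Wall rear face is at y≈0.163, so the plate centre is at about (0.554, 0.143). The stop's rear edge is at 0.236, giving about 59 mm of travel, so the jaw is near 0. I'll descend to hover with the tip centre at y≈0.150.

servo_tool([
  [1,0,1.0,-2,0],
  [1,0,1.9,-4,0],
  [1,0,1.9,-6,0],
  [1,0,1.9,-7,0],
  [1,0,1.9,-7,0],
  [1,0,1.9,-7,0],
])

```text
time_s: 3.05
ee_pos: [0.5548, 0.1502, 0.2557]
eef_rot: [3.14, -0.0, 1.57]
force: [0.6, 0.4, -0.4]
grip_width: 0.0008
grip_force: 0.0
```

servo_tool([
  [1,0,0,-0.2,0],
  [1,0,0,-0.4,0],
  [1,0,0,-0.6,0],
  [1,0,0,-0.8,0],
  [1,0,0,-0.8,0],
  [1,0,0,-0.8,0],
])

```text
time_s: 3.8
ee_pos: [0.5546, 0.1503, 0.2473]
eef_rot: [3.141, -0.0, 1.571]
force: [-3.1, -1.1, 7.0]
grip_width: 0.001
grip_force: 3.9
```

servo_tool([
  [1,0,0,-0.1,0],
  [1,0,0,-0.2,0],
  [1,0,0,-0.25,0],
  [1,0,0,-0.25,0],
  [1,0,0,-0.25,0],
])

```text
time_s: 4.42
ee_pos: [0.5546, 0.1503, 0.2448]
eef_rot: [3.141, -0.0, 1.571]
force: [-2.7, -0.8, 8.6]
grip_width: 0.0004
grip_force: 4.3
```

```bash
python3 - <<'E'
from station import ctrl
import cv2,numpy as np
o=ctrl.get_obs();print(o['ee_pos'],o['force'])
s=ctrl.camera("side")["image"][140:230,270:380];w=ctrl.camera("wrist")["image"][40:240,220:430]
cv2.imwrite("pics/press.png",np.hstack([cv2.resize(s,(440,360),interpolation=2),cv2.resize(w,(360,360))])[...,::-1])
E
```

```text
[0.55458714 0.15025858 0.24484111] [-2.71085657 -0.81859426  8.58954427]
```

View pics/press.png

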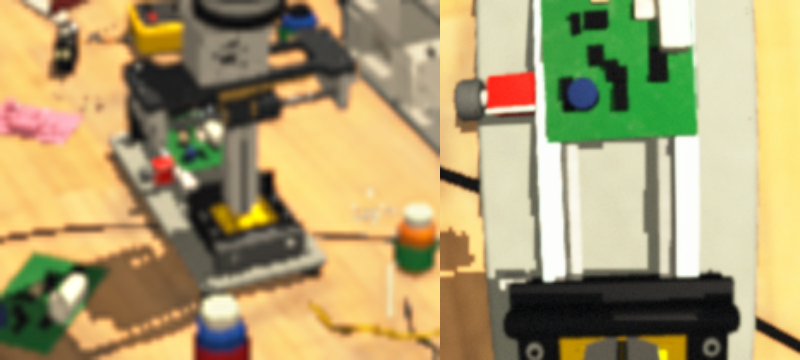

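The fingertips are on the plate and it is pressed about 4 mm (8.6 N, tip at z≈0.046). Next, a slow push toward +y.

servo_tool([
  [1,0,0.2,0,0],
  [1,0,0.4,0,0],
  [1,0,0.6,0,0],
  [1,0,0.8,0,0],
  [1,0,1.1,0,0],
  [1,0,1.4,0,0],
  [1,0,1.7,0,0],
  [1,0,2,0,0],
  [1,0,2.3,0,0],
  [1,0,2.6,0,0],
])

```text
time_s: 5.78
ee_pos: [0.5543, 0.1763, 0.2446]
eef_rot: [-3.141, 0.0, 1.571]
force: [-5.8, -0.6, 9.0]
grip_width: 0.0004
grip_force: 4.3
```

```bash
python3 - <<'E'
from station import ctrl
import cv2,pickle
o=ctrl.get_obs();c=ctrl.camera("wrist");print(o['ee_pos'],o['force'])
pickle.dump({'o':o,'wrist':c},open("d2.pkl","wb"));from h import *
d={'o':o,'wrist':c};g=cv2.cvtColor(c['image'],cv2.COLOR_RGB2GRAY)
cv2.imwrite("pics/mid.png",cv2.resize(c['image'][0:250,210:450],(720,600*1))[:600,:,::-1] if 0 else cv2.resize(c['image'][0:250,210:450],(576,600))[...,::-1])
E
```

```text
[0.55432778 0.17631032 0.24458505] [-5.84944607 -0.59796091  8.98842631]
```

View pics/mid.png

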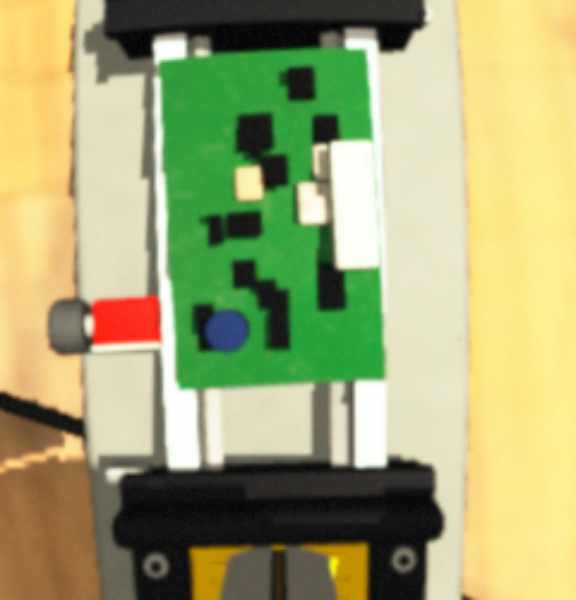

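The jaw is following and the board is untouched. It is slightly skewed, and the jaw should square it. I'll continue, easing x a little to follow the rails.

servo_tool([
  [1,-0.05,0.3,0,0],
  [1,-0.05,0.6,0,0],
  [1,-0.05,0.9,0,0],
  [1,-0.05,1.2,0,0],
  [1,-0.05,1.5,0,0],
  [1,-0.05,1.7,0,0],
  [1,-0.05,1.9,0,0],
  [1,-0.05,2.1,0,0],
  [1,-0.05,2.3,0,0],
  [1,-0.05,2.5,0,0],
  [1,-0.05,2.7,0,0],
  [1,-0.05,2.9,0,0],
  [1,-0.05,3.1,0,0],
  [1,-0.05,3.2,0,0],
  [1,-0.05,3.2,0,0],
])

```text
time_s: 7.7
ee_pos: [0.5541, 0.2079, 0.2447]
eef_rot: [3.142, 0.001, 1.571]
force: [-3.7, -4.8, 8.2]
grip_width: 0.0006
grip_force: 4.3
```

servo_tool([
  [1,0,0.1,0,0],
  [1,0,0.2,0,0],
  [1,0,0.3,0,0],
  [1,0,0.4,0,0],
  [1,0,0.5,0,0],
  [1,0,0.5,0,0],
])

```text
time_s: 8.45
ee_pos: [0.5545, 0.2116, 0.2449]
eef_rot: [3.141, 0.004, 1.57]
force: [-1.8, -18.0, 11.4]
grip_width: 0.0005
grip_force: 10.6
```

```bash
python3 - <<'E'
from station import ctrl
import cv2,pickle
o=ctrl.get_obs();c=ctrl.camera("wrist");print(o['ee_pos'],o['force'])
pickle.dump({'o':o,'wrist':c},open("d3.pkl","wb"))
cv2.imwrite("pics/mid3.png",cv2.resize(c['image'][30:250,210:450],(655,600))[...,::-1])
E
```

```text
[0.5544894  0.2115538  0.24492684] [ -1.77094614 -17.95280435  11.38699307]
```

View pics/mid3.png

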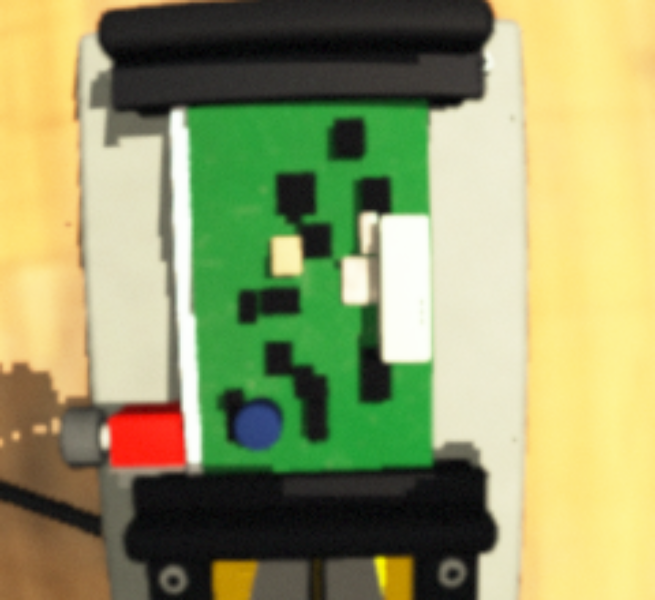

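The jaw has reached a hard end (Fy −18 N, y stuck at 0.2116). Its front is flush with the red stop at crop row 465, and the board looks square. A quick check on the numbers.

```bash
python3 - <<'E'
from h import *;import pickle
d=pickle.load(open("d3.pkl","rb"))
k=210,30;s=240/655;P=lambda x,y,z:wp(d,k[0]+x*s,k[1]+y*220/600,z).round(4)
print(rect(d,(270,30,375,210),'green',.042))
print('red',rect(d,(240,165,290,210),'red',.045))
print('jaw front lip L/R',P(190,470,.045),P(430,466,.045),'fixed lip',P(190,103,.045),P(430,101,.045),'wall rear',P(240,556,.064))
E
```

```text
(((553.857666015625, 273.75152587890625), (52.079994201660156, 82.33328247070312), 1.5478997230529785), array([527.0658 , 232.60648], dtype=float32), array([580.95135, 315.44086], dtype=float32))
red (((516.502197265625, 241.79161071777344), (16.896724700927734, 13.46652603149414), 2.6902310848236084), array([508.08643, 235.2766 ], dtype=float32), array([525.1205, 248.7833], dtype=float32))
jaw front lip L/R [0.5266 0.2338 0.045 ] [0.5797 0.2347 0.045 ] fixed lip [0.5279 0.314  0.045 ] [0.5786 0.3143 0.045 ] wall rear [0.539  0.2206 0.064 ]
```

servo_tool([
  [1,0,-0.05,0,0],
  [1,0,-0.1,0,0],
  [1,0,-0.12,0,0],
  [1,0,-0.12,0,0],
])

```text
time_s: 9.0
ee_pos: [0.5544, 0.211, 0.2449]
eef_rot: [3.141, 0.002, 1.57]
force: [-0.5, -11.0, 9.8]
grip_width: 0.0003
grip_force: 7.4
```

The visible board between the lips is about 80 mm, against an expected 79.5 mm, and the jaw's front edge meets the stop's rear edge. Now I'll ease off a little and lift straight up.

servo_tool([
  [1,0,-0.05,0,0],
  [1,0,-0.06,0,0],
  [1,0,-0.06,0.2,0],
  [1,0,-0.06,0.4,0],
  [1,0,-0.1,0.6,0],
  [1,0,-0.3,0.9,0],
  [1,0,-0.5,1.5,0],
  [1,0,-0.5,3,0],
  [1,0,-0.5,6,0],
  [1,0,-3,9,0],
  [1,0,-6,9,0],
  [1,0,-6,9,0],
  [1,0,-6,9,0],
])

```text
time_s: 10.62
ee_pos: [0.554, 0.1526, 0.3345]
eef_rot: [3.141, -0.0, 1.571]
force: [0.8, 0.2, -0.4]
grip_width: 0.0003
grip_force: 0.0
```

```bash
python3 - <<'E'
from station import ctrl
import cv2,pickle
from h import *
o=ctrl.get_obs();c=ctrl.camera("wrist");d={'o':o,'wrist':c};print(o['ee_pos'],o['force'],o['time_s'])
print(rect(d,(250,0,400,240),'green',.042));print('red',rect(d,(230,20,310,200),'red',.045));print('plate',rect(d,(250,100,400,240),'yellow',.05))
cv2.imwrite("pics/end.png",cv2.resize(c['image'][0:250,210:450],(576,600))[...,::-1])
E
```

```text
[0.55397413 0.15255044 0.33452462] [ 0.81019496  0.16040706 -0.44693232] 10.625
(((553.6414184570312, 274.2978820800781), (51.29397964477539, 81.9056396484375), 0.5396414995193481), array([527.7052, 233.2335], dtype=float32), array([579.47266, 315.48267], dtype=float32))
red (((516.4722900390625, 241.18142700195312), (15.603405952453613, 9.837263107299805), 4.927296161651611), array([509.05145, 236.2117 ], dtype=float32), array([523.9904 , 246.61685], dtype=float32))
plate (((553.81982421875, 198.6678924560547), (46.7641716003418, 36.9892463684082), 1.3638514280319214), array([530.24634, 180.31795], dtype=float32), array([577.5066 , 217.53613], dtype=float32))
```

View pics/end.png

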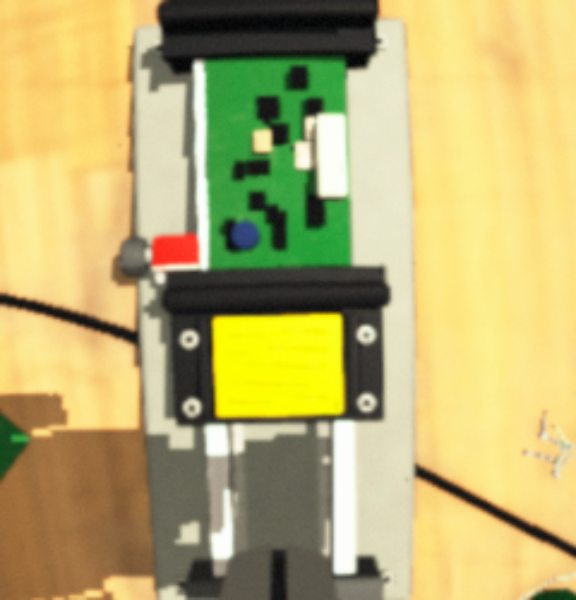

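The plate is up again: it measures 46.8 × 37 mm at the 50 mm height. The jaw is against the white line of the stop at crop (180,268). The board is square, with both ends under the lips, and the arm is clear.

```bash
python3 -c "
from station import ctrl
print(ctrl.hand_in())"
```

```text
the job is handed in; nothing more can be done
None
```

The jaw is against the red stop, the board sits square with an end under each lip, the release plate is back up, and I handed the job in at about 10.7 s; no verdict was returned.

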